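# Push the tip box into the corner stop

## Task

Push the blue pipette tip box along the bench into the inside corner of the L-shaped aluminium stop, so that it sits squarely with its far long side flat against the long rail and its left short side flat against the short rail. Only push it with the fingers: do not lift or tip it. Leave the small beaker beside the stop, the red marker and the rubber stopper where they are.

Things in the scene. Friction and masses are not known exactly. Their poses are not given: they have to be found in the camera images.
- tip_box: Pipette tip box, blue base, clear lid (fixed shut), loose, about 0.25 kg, 82 (x) x 120 (y) x 72 mm high, plain upright sides. Origin: centre of its underside. Starts on the robot's side of the long rail, up to 0.3 rad out of square with the stop, touching neither rail. Pushed 20 to 30 mm above the bench it slides without tipping.
- corner_stop: L-shaped aluminium stop fixed to the bench, yaw up to 0.2 rad; rails 22 mm high, 16 thick. Origin: inside corner at bench height. Long rail: 304 mm along -y from the corner (robot's right), inner face the plane x = 0. Short rail: 134 mm along -x (to the robot), inner face the plane y = 0. Box goes on the -x, -y side; seated, its origin is at x -41, y -60 mm here, axes parallel.
- beaker: Small empty glass beaker, 55 mm across, 68 mm high, standing left of the short rail. Origin: centre of its underside. Bystander.
- marker: Red marker pen lying on the bench, 135 mm long (its y), 16 mm thick, nearer the robot than the short rail. Origin: under its middle. Bystander.
- stopper: Dark red rubber stopper, 29 mm across, 26 mm high, standing to the right beyond the end of the long rail. Origin: centre of its underside. Bystander.
There are look-alikes about, which are no part of the job. What is shaped like the tip_box but green is not meant.

How it is judged:
By the outcome, as a careful person would: the job done as asked, in the order asked, and still so for the second after the job is handed in, with the robot touching nothing.
It also fails if it takes over 42 s, if anything falls off the work surface, if the arm or the gripper's body presses on something with over 40 N, if the wrist force passes 120 N, or if a joint passes its speed limit or range.

## Robot

A 7-joint arm with a two-finger parallel gripper is mounted at the origin on a cart in front of the work surface, level with it; the furniture and walls round the work are solid. World frame = base frame: x ahead of the robot, y to its left, z up, the work surface at z = 0. Lengths are in m, angles in rad, forces in N, time in s.
With the tool pointing down it reaches from about 0.425 to 0.95 m from the base axis. Payload 4.7 kg.
Tool frame: the origin (TCP) lies between the finger pads; the fingertips stand 25 mm ahead of it and the grasp point (between the pads) lies 6 mm ahead of it; x points along the fingers, z is the direction in which the jaws open and shut, and the axes are right-handed (so a half turn about x gives the same grasp; the last joint's range is limited). The gripper opens to 85 mm and grips with 20 to 120 N. Pads are 22 mm wide; open, the fingers measure 114 mm over their backs; the gripper's body (76 mm by 85 mm) begins 54 mm behind the grasp point. The pads swing forward as they close: fully open they stand 13 mm farther back than shut.
Start: joints at [-1.258, 0.469, -0.049, 1.532, 0.024, 1.141, -0.082], TCP at [0.226, 0.636, 0.256] pointing down, gripper open.
Joint ranges: [-2.59, 2.59], [-0.33, 1.99], [-1.39, 1.29], [0.1, 2.45], [-1.04, 4.18], [0.21, 1.99], [-2.66, 2.66]. Speed limits (rad/s): [2.57, 2.57, 3.14, 3.14, 3.14, 3.14, 3.14].

## Interface

Orientations are given as a 3x3 rotation matrix whose columns are the frame's x, y, z axes.
In Python, from rig import * gives the robot as it stands. Calls block until the motion is done:
- movep(position, orientation): joint-space move of the TCP to a pose.
- move_l(position, attitude=None, feed=0.15, until_force=None): straight line of the TCP; attitude=None keeps the orientation; feed is the mean speed in m/s. With until_force (N) it stops when the force on the tool has changed by that much, and returns True; else False.
- move_joints(angles): joint-space move.
- command_gripper(opening, newtons=None): finger opening in m; newtons is the grip in N (None keeps the last); returns when the fingers have stopped.
- sleep(seconds).
- inverse_kinematics(position, orientation): joint angles nearest the present ones, or None.
- sense(): the state.
- camera(name): name is "side" or "top"; returns (picture, depth): 384x512x3 uint8, red, green, blue; 384x512 float32, m along the optical axis (not along the pixel's ray), 0 where there is no reading.
- camera_params(name): a dict with "K" (3x3 intrinsics, pixels), "position" and "rotation" of the camera in the world. Camera axes: x right, y down, z forward; pixel columns grow to the right and rows downward; lengths in m; the calibration is good to about 2 mm. A picture is of the moment at which its call begins. camera_params takes no time and is no camera call.
A pose or a line that the arm cannot do raises Unreachable and nothing moves.
- finish_job(): hands the job in, once; it reports no verdict.
The state is a dict: "time_s": time; "joint_pos": joint angles; "qd": joint speeds; "joint_efforts": joint torques, N m; "position": TCP position; "tcp_rot": TCP orientation; "wrist_force": force on the tool from outside, world axes, zero at the start; "ft_torque": the same for the moment, N m; "finger_gap": finger opening in m.
Only numpy, scipy, OpenCV 4.12 (cv2) and the standard library are available. Lean on these libraries where they do the work, as an engineer would, in place of code of your own. Each camera call takes 0.05 s, during which the arm holds its last target.

## Working session

There is one attempt and no reset: what is moved stays moved. The work goes in short steps, each a Python script; the robot and the scene stay as the last script left them, time stands still between calls to the robot, and variables do not carry over. Pictures are saved under pics/ and viewed, and the job is handed in when it is done.

```bash
ls; mkdir -p pics
python3 - <<'E'
from rig import *
import cv2,numpy as np
for n in("top","side"):
    p,d=camera(n);cv2.imwrite(f"pics/{n}0.png",p[:,:,::-1]);np.savez(f"{n}0.npz",p=p,d=d)
    print(n,camera_params(n))
s=sense();print(s['time_s'],s['position'],s['tcp_rot'])
E
```

```text
pics
top {'K': array([[407.8707863 ,   0.        , 259.57201749],
       [  0.        , 407.8707863 , 186.13258258],
       [  0.        ,   0.        ,   1.        ]]), 'position': array([ 0.36117047, -0.05423134,  1.21569544]), 'rotation': array([[ 0.00622033, -0.98970033,  0.14301947],
       [-0.99995408, -0.0071989 , -0.00632581],
       [ 0.00729024, -0.14297356, -0.98969966]])}
side {'K': array([[386.21743707,   0.        , 243.54083283],
       [  0.        , 386.21743707, 186.10114803],
       [  0.        ,   0.        ,   1.        ]]), 'position': array([ 0.12631427, -0.37187498,  0.81138937]), 'rotation': array([[ 0.59508228, -0.66114731,  0.45690405],
       [-0.80353529, -0.47926944,  0.35303236],
       [-0.01442625, -0.57722182, -0.81645995]])}
0.1 [0.22608759 0.63550094 0.25535796] [[-4.84756560e-04 -9.42156419e-01  3.35173160e-01]
 [-1.68804178e-03  3.35173492e-01  9.42154913e-01]
 [-9.99998458e-01 -1.09070521e-04 -1.75287695e-03]]
```

View pics/top0.png

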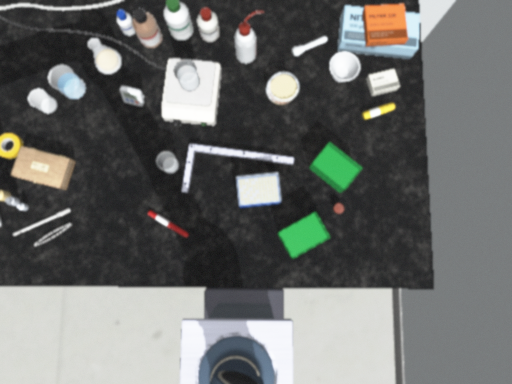

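View pics/side0.png

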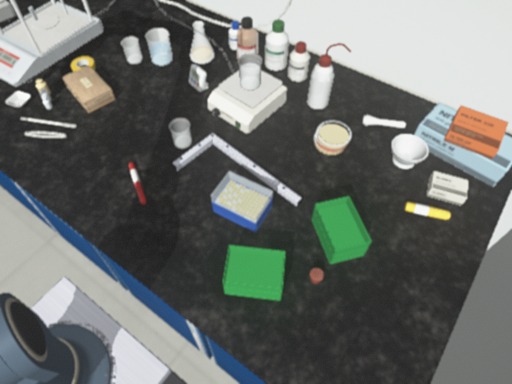

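```bash
cat > h.py <<'E'
import cv2,numpy as np
from rig import *
def grab(n,f):
    p,d=camera(n);cv2.imwrite(f"pics/{f}.png",p[:,:,::-1]);np.savez(f"{f}.npz",p=p,d=d);return p,d
def rays(uv,n,z):
    c=camera_params(n);uv=np.atleast_2d(uv).astype(float)
    r=np.c_[uv,np.ones(len(uv))]@np.linalg.inv(c['K']).T@c['rotation'].T
    return c['position']+r*((z-c['position'][2])/r[:,2])[:,None]
def cloud(d,n):
    c=camera_params(n);v,u=np.mgrid[:d.shape[0],:d.shape[1]]
    q=np.stack([u,v,np.ones_like(u)],-1)@np.linalg.inv(c['K']).T*d[...,None]
    return q@c['rotation'].T+c['position']
def proj(P,n):
    c=camera_params(n);q=(np.atleast_2d(P)-c['position'])@c['rotation']@c['K'].T
    return q[:,:2]/q[:,2:]
E
python3 - <<'E'
from h import *
a=np.load("top0.npz");p,d=a['p'],a['d'];X=cloud(d,"top")
print("z bench",np.median(X[200:280,100:140,2]))
c=p[130:250,140:350,::-1];cv2.imwrite("pics/crop.png",cv2.resize(c,None,fx=3.7,fy=3.7,interpolation=cv2.INTER_CUBIC))
b=np.load("side0.npz");c=b['p'][110:320,110:340,::-1];cv2.imwrite("pics/crops.png",cv2.resize(c,None,fx=2.8,fy=2.8,interpolation=cv2.INTER_CUBIC))
for r in (180,185,190,195): print(np.round(X[r,230:288:3,2]*1000).astype(int))
print(np.round(X[140:165,240,2]*1000).astype(int))
E
```

```text
z bench -0.00039356853727490204
[-3  0 -1 69 73 70 71 69 70 70 71 77 72 72 71 71 72 -6 -3  3]
[ 0  0  4 74 69 71 75 74 69 68 72 73 71 67 73 70 71 -5  0  6]
[  -2   -2   -1   74   73   70   72   73   72   73   73   70   72   69
   75   68 1216    2   -3    2]
[-3  2  4 76 70 72 70 73 76 73 71 73 68 69 70 72 77  2  0  0]
[-2  1 -2 -1 -3  2 -1 -2 -3 -2 -1 21 21 25 28 22 18  4 -1 -1 -3  2  2  0
 -1]
```

View pics/crop.png

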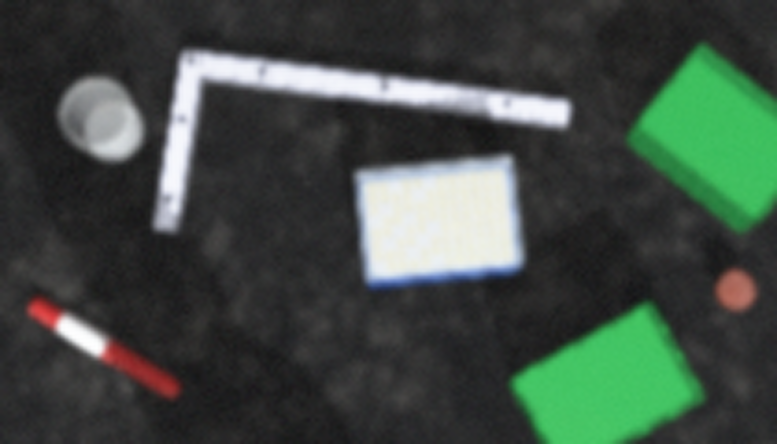

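View pics/crops.png

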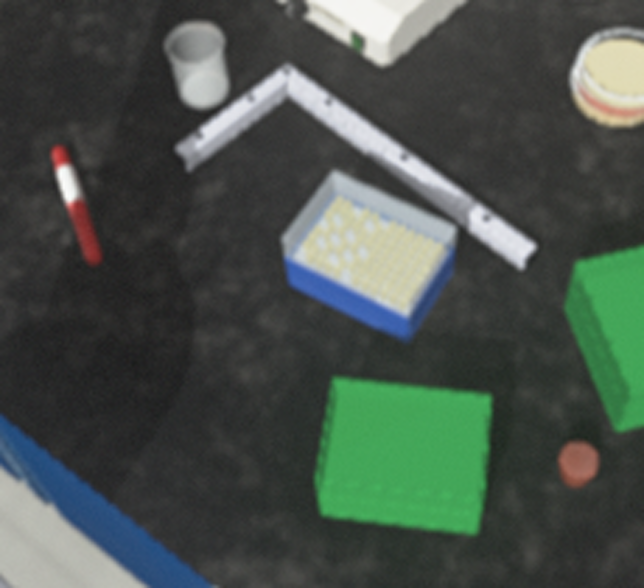

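```bash
cat >> h.py <<'E'
def box(p,d):
    X=cloud(d,"top"); m=((p.max(2)>110)).astype(np.uint8)
    m=((X[...,2]>0.055)&(X[...,2]<.09)&(p[...,1].astype(int)-p[...,0]<40)).astype(np.uint8)
    m[:, :175]=0;m[:125]=0;m[280:]=0;m[:,350:]=0
    m=cv2.morphologyEx(m,cv2.MORPH_CLOSE,np.ones((3,3)));m=cv2.morphologyEx(m,cv2.MORPH_OPEN,np.ones((5,5)))
    cs,_=cv2.findContours(m,cv2.RETR_EXTERNAL,cv2.CHAIN_APPROX_NONE)
    c=max(cs,key=cv2.contourArea)
    P=rays(c[:,0,:],"top",.072)[:,:2]
    (cx,cy),(w,h),a=cv2.minAreaRect((P*1000).astype(np.float32))
    if w>h: a+=90
    a=(a+90)%180-90
    hull=P
    M=cv2.moments((P*1000).astype(np.float32).reshape(-1,1,2));
    return np.array([M['m10']/M['m00'],M['m01']/M['m00']])/1000,(cx/1000,cy/1000,w,h),np.radians(a),M
def stop(p):
    m=((p.min(2)>120)).astype(np.uint8)
    n,l,s,_=cv2.connectedComponentsWithStats(m)
    k=l[151,240];v,u=np.where(l==k)
    P=rays(np.c_[u,v],"top",.022)[:,:2]
    def fit(Q):
        vx,vy,x,y=cv2.fitLine((Q*1000).astype(np.float32),cv2.DIST_L2,0,.01,.01).ravel();return np.array([vx,vy]),np.array([x,y])/1000
    L=P[(u>206)&(u<292)];S=P[(v>162)&(v<188)]
    return fit(L),fit(S),P
E
python3 - <<'E'
from h import *
a=np.load("top0.npz");p,d=a['p'],a['d']
(e1,c1),(e2,c2),P=stop(p)
print(e1,c1,e2,c2,len(P))
if e1[1]>0:e1=-e1
if e2[0]>0:e2=-e2
print("yaw long",np.arctan2(e1[0],-e1[1]),"yaw short",np.arctan2(-e2[1],-e2[0]))
A=np.array([e1,-e2]).T;t=np.linalg.solve(A,c2-c1);mid=c1+t[0]*e1
print("mid",mid,"inside corner",mid+8e-3*(e1+e2)); 
print("extent", ((P-mid)@e1).max(),((P-mid)@e2).max())
r=box(p,d);print(r[:3])
E
```

```text
[0.12468865 0.9921959 ] [ 0.629376   -0.02819409] [ 0.1430385 -0.9897171] [0.568449   0.13617884] 1059
yaw long -0.12501404 yaw short -1.4272655
mid [ 0.6120874  -0.16576575] inside corner [ 0.6099456  -0.16578558]
extent -0.003581715300288764 0.3425986310789755
(array([ 0.51839657, -0.05779174]), (0.5183150634765625, -0.057556018829345704, 83.30011749267578, 119.35799407958984), np.float64(0.10859505397988857))
```

```bash
sed -i 's/S=P\[(v>162)&(v<188)\]/S=P[(v>164)\&(v<188)\&(u<205)]/' h.py
python3 - <<'E'
from h import *
a=np.load("top0.npz");p,d=a['p'],a['d']
(e1,c1),(e2,c2),P=stop(p)
if e1[1]>0:e1=-e1
if e2[0]>0:e2=-e2
yl=np.arctan2(e1[0],-e1[1]);ys=np.arctan2(-e2[1],-e2[0]);print("yaw",yl,ys)
A=np.array([e1,-e2]).T;t=np.linalg.solve(A,c2-c1);mid=c1+t[0]*e1
ic=mid+8e-3*(e1+e2);print("mid",mid,"inside corner",ic)
for e in(e1,e2): print("ext",((P-mid)@e).min(),((P-mid)@e).max())
def R(y):return np.array([[np.cos(y),-np.sin(y)],[np.sin(y),np.cos(y)]])
for y in (yl,):
    print("seated",ic+R(y)@[-.041,-.06], "box local",R(y).T@(box(p,d)[0]-ic))
# other things
X=cloud(d,"top")
hsv=cv2.cvtColor(p,cv2.COLOR_RGB2HSV)
g=((hsv[...,0]>50)&(hsv[...,0]<80)&(hsv[...,1]>120)).astype(np.uint8);g=cv2.morphologyEx(g,cv2.MORPH_OPEN,np.ones((3,3)))
cs,_=cv2.findContours(g,cv2.RETR_EXTERNAL,cv2.CHAIN_APPROX_NONE)
for c in cs:
    if cv2.contourArea(c)>300: print("green local",np.round((cv2.boxPoints(cv2.minAreaRect((rays(c[:,0],"top",.072)[:,:2]*1000).astype(np.float32)))/1000-ic)@R(yl),3).tolist())
g=(((hsv[...,0]<8)|(hsv[...,0]>172))&(hsv[...,1]>80)).astype(np.uint8);g[:140]=0;g=cv2.morphologyEx(g,cv2.MORPH_CLOSE,np.ones((5,5)))
cs,_=cv2.findContours(g,cv2.RETR_EXTERNAL,cv2.CHAIN_APPROX_NONE)
for c in cs:
    if cv2.contourArea(c)>30: 
        q=rays(c[:,0],"top",.016)[:,:2];print("red world",q.min(0),q.max(0),"local",np.round((q-ic)@R(yl),3)[::8].tolist())
np.savez("stop.npz",ic=ic,yaw=yl)
E
```

```text
yaw -0.12501404 -0.11716804
mid [0.65098006 0.14371784] inside corner [0.6420374  0.13671547]
ext -0.010229074251581172 0.3083361019273073
ext -0.010911370992750547 0.13524597986432482
seated [0.59387604 0.08229595] box local [-0.09842307 -0.20840587]
green local [[-0.28200000524520874, -0.32499998807907104], [-0.2070000022649765, -0.42800000309944153], [-0.13500000536441803, -0.375], [-0.210999995470047, -0.27300000190734863]]
green local [[-0.08399999886751175, -0.4429999887943268], [0.003000000026077032, -0.4970000088214874], [0.07000000029802322, -0.39100000262260437], [-0.017000000923871994, -0.3370000123977661]]
red world [0.38307593 0.14311644] [0.42648495 0.20821207] local [[-0.222, 0.036], [-0.242, 0.032], [-0.253, 0.007], [-0.259, -0.017], [-0.241, -0.018], [-0.23, 0.008], [-0.221, 0.033]]
red world [0.43778031 0.24170291] [0.46421055 0.26848021] local [[-0.192, 0.1], [-0.213, 0.1], [-0.207, 0.08]]
red world [ 0.45614934 -0.31167209] [ 0.48879833 -0.27902386] local [[-0.099, -0.444], [-0.121, -0.434], [-0.13, -0.453], [-0.111, -0.463]]
```

```bash
cat >> h.py <<'E'
import os
if os.path.exists("stop.npz"):
    _s=np.load("stop.npz");ic=_s['ic'];yaw=float(_s['yaw'])
    c_,s_=np.cos(yaw),np.sin(yaw);Rl=np.array([[c_,-s_],[s_,c_]])
    ORX=np.array([[0,c_,-s_],[0,s_,c_],[-1,0,0]]); # placeholder, fixed below
    def orient(z): # jaw axis z (world xy)
        x=np.array([0,0,-1.]);z=np.array([z[0],z[1],0.]);return np.c_[x,np.cross(z,x),z]
    ORX=orient(Rl@[0,1]);ORY=orient(Rl@[1,0]);ORY2=orient(Rl@[-1,0])
    def W(x,y,z): q=ic+Rl@[x,y];return [q[0],q[1],z]
    def loc(): s=sense();return np.round(Rl.T@(s['position'][:2]-ic)*1000,1),round(s['position'][2]*1000,1),np.round(s['wrist_force'],1),round(s['time_s'],2),s['finger_gap']
    def blocal(f):
        p,d=grab("top",f);r=box(p,d);return np.round(Rl.T@(r[0]-ic)*1000,1),np.round(r[1][2:],1),round(r[2]-yaw,3)
E
python3 - <<'E'
from h import *
print(inverse_kinematics(W(-.178,-.2,.2),ORX),inverse_kinematics(W(-.178,-.2,.035),ORX))
print(inverse_kinematics(W(-.041,-.295,.035),ORY),inverse_kinematics(W(-.041,-.295,.035),ORY2))
movep(W(-.178,-.2,.15),ORX);print(loc())
command_gripper(.06);print(loc())
move_l(W(-.178,-.2,.035),feed=.15);print(loc(),blocal("t1"))
grab("side","s1")
E
```

```text
[-0.47533888  0.1594001   0.52691794  2.14780304 -0.10565803  0.85848306
  1.56103741] [-0.24182849  0.46069834  0.28905477  2.26334242 -0.29482601  0.45127967
  1.73104957]
[-0.20226316  0.65931858  0.53519722  1.9479306  -0.52384662  0.67458716
  0.53478561] [-0.43871621  0.80553373  0.90834393  1.96040236 -0.87766753  0.83193304
 -2.29785796]
(array([-177.6, -199.3]), np.float64(150.1), array([ 0.4,  0.2, -1. ]), 2.64, 0.08556234263938409)
(array([-178. , -199.8]), np.float64(150.0), array([0.9, 0.2, 0.5]), 3.02, 0.0600015318700522)
(array([-177.5, -200.1]), np.float64(35.5), array([ 0.7, -0.6,  1. ]), 3.93, 0.06001657471407277) (array([ -85. , -217.1]), array([ 82. , 118.1]), np.float64(0.234))
```

View pics/s1.png

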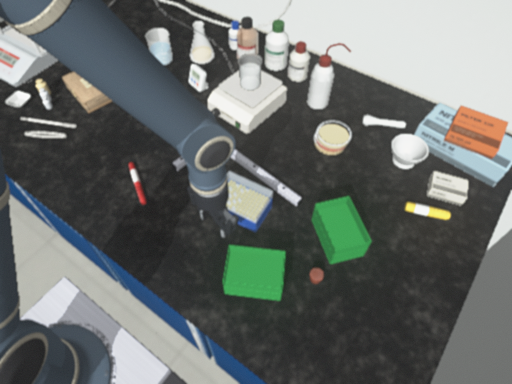

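Run:
```python
from h import *
r=move_l(W(-.097,-.205,.035),feed=.06,until_force=15);print(r,loc())
grab("side","s2");grab("top","t2")
```

```text
False (array([ -97., -205.]), np.float64(35.1), array([-0.5, -0.5, -0.2]), 5.53, 0.060055176567523696)
```

View pics/s2.png

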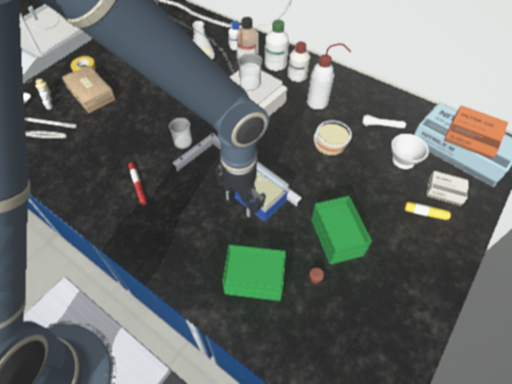

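View pics/t2.png

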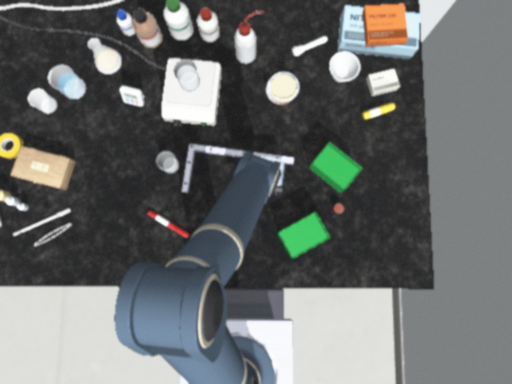

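Run:
```python
from h import *
move_l(W(-.112,-.205,.035),feed=.1)
move_l(W(-.112,-.205,.14),feed=.2)
movep(W(-.041,-.33,.14),ORY);print(loc())
print(blocal("t3"))
grab("side","s3")
```

```text
(array([ -41.7, -329.3]), np.float64(138.8), array([ 0.8,  0.4, -0.1]), 7.61, 0.06062036092874482)
(array([ -38.6, -184.6]), array([82.9, 83.8]), np.float64(1.569))
```

View pics/t3.png

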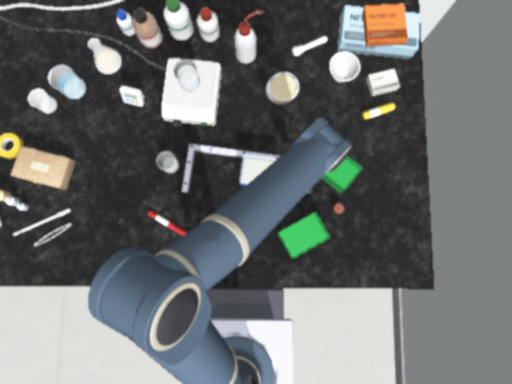

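View pics/s3.png

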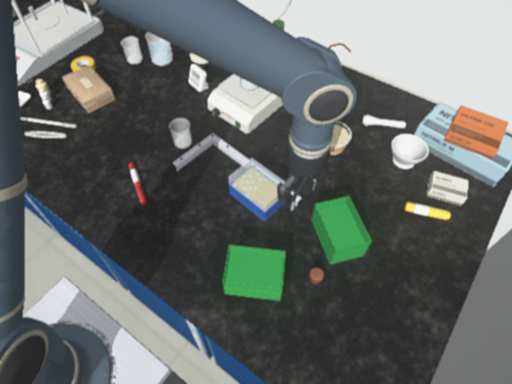

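Run:
```python
from h import *
command_gripper(.036)
move_l(W(-.044,-.292,.1),feed=.2)
move_l(W(-.044,-.292,.036),feed=.12,until_force=15);print(loc())
r=move_l(W(-.044,-.138,.036),feed=.06,until_force=15);print(r,loc())
grab("side","s4");print(blocal("t4"))
```

```text
(array([ -43.5, -292.7]), np.float64(36.5), array([-1.4, -0. ,  0.2]), 9.18, 0.036073584001795236)
False (array([ -44., -138.]), np.float64(36.0), array([-0.3, -1.4, -0.2]), 11.89, 0.0362802684553431)Traceback (most recent call last):
  File "<stdin>", line 6, in <module>
  File "h.py", line 50, in blocal
    p,d=grab("top",f);r=box(p,d);return np.round(Rl.T@(r[0]-ic)*1000,1),np.round(r[1][2:],1),round(r[2]-yaw,3)
                        ~~~^^^^^
  File "h.py", line 22, in box
    c=max(cs,key=cv2.contourArea)
ValueError: max() iterable argument is empty
```

View pics/s4.png

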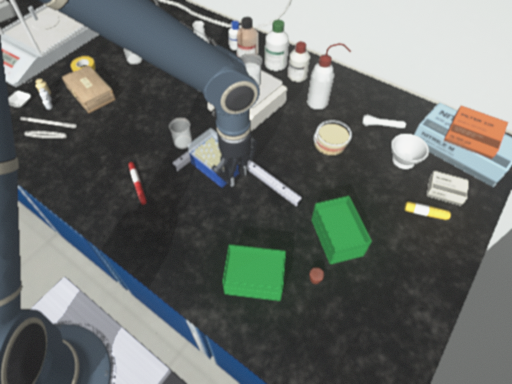

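View pics/t4.png

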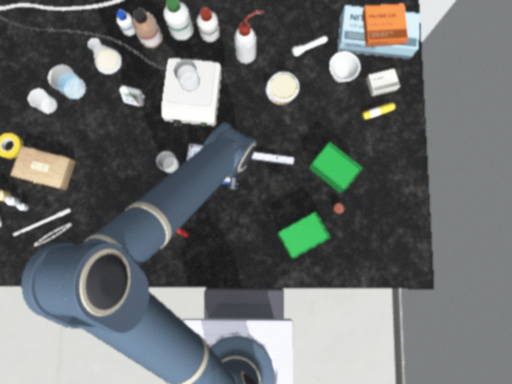

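Run:
```python
from h import *
r=move_l(W(-.044,-.120,.036),feed=.02,until_force=8);print(r,loc())
```

```text
True (array([ -44.4, -133.3]), np.float64(35.9), array([0.5, 0.2, 0.6]), 12.48, 0.03610190583172553)
```

Run:
```python
from h import *
move_l(W(-.044,-.150,.036),feed=.1)
move_l(W(-.044,-.150,.14),feed=.25)
movep(W(-.118,-.062,.14),ORX)
command_gripper(.06)
move_l(W(-.118,-.062,.035),feed=.15,until_force=15);print(loc())
r=move_l(W(-.098,-.062,.035),feed=.05,until_force=10);print(r,loc())
if not r:
    r=move_l(W(-.084,-.062,.035),feed=.02,until_force=8);print(r,loc())
move_l(W(-.118,-.062,.035),feed=.1)
move_l(W(-.118,-.062,.14),feed=.25)
movep(W(-.1,-.32,.2),ORX);print(loc())
grab("side","s5");print(blocal("t5"))
```

```text
(array([-117.4,  -62. ]), np.float64(35.5), array([ 0.2,  0.1, -0.5]), 15.6, 0.05997263719056306)
False (array([-97.8, -62.1]), np.float64(35.0), array([-0.1, -0.3, -0.1]), 16.15, 0.05999710053655143)
True (array([-92.3, -62. ]), np.float64(34.2), array([ 0.8,  0.6, -0.1]), 16.62, 0.05986688008080645)
(array([-100.1, -318.2]), np.float64(199.0), array([-0.2,  0.2,  0.3]), 18.62, 0.059812121145126414)
(array([-41.7, -60.9]), array([120.7,  84.3]), np.float64(-0.003))
```

View pics/s5.png

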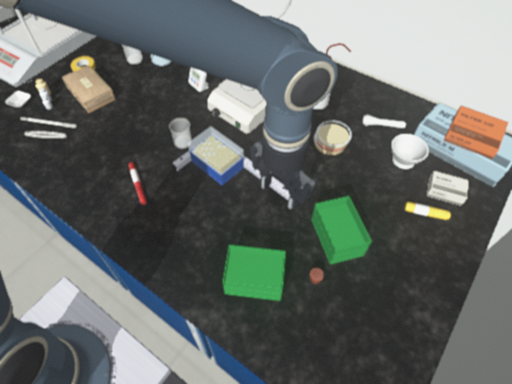

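View pics/t5.png

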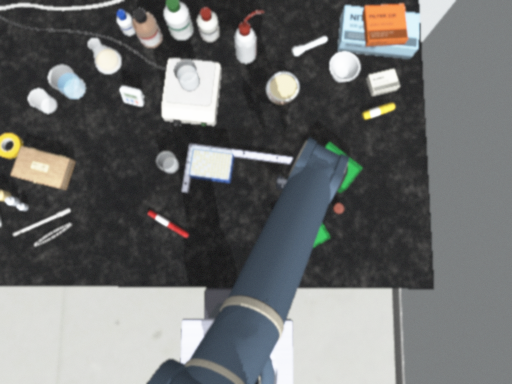

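Run:
```python
from h import *
command_gripper(.036)
movep(W(-.044,-.152,.12),ORY)
move_l(W(-.044,-.152,.036),feed=.15,until_force=15)
r=move_l(W(-.044,-.138,.036),feed=.05,until_force=12)
if not r: r=move_l(W(-.044,-.120,.036),feed=.015,until_force=14)
print(r,loc())
move_l(W(-.044,-.152,.036),feed=.1)
move_l(W(-.044,-.152,.14),feed=.25)
movep(W(-.116,-.062,.14),ORX)
command_gripper(.06)
move_l(W(-.116,-.062,.035),feed=.15,until_force=15)
r=move_l(W(-.098,-.062,.035),feed=.05,until_force=12)
if not r: r=move_l(W(-.082,-.062,.035),feed=.015,until_force=14)
print(r,loc())
move_l(W(-.118,-.062,.035),feed=.1)
move_l(W(-.118,-.062,.14),feed=.25)
movep(W(-.1,-.32,.2),ORX);print(loc())
grab("side","s6");print(blocal("t6"))
for n in("s","t"):
    a=cv2.imread(f"pics/{n}6.png");c=a[110:230,140:300]if n=="s" else a[130:240,140:300]
    cv2.imwrite(f"pics/{n}6c.png",cv2.resize(c,None,fx=4.5,fy=4.5,interpolation=cv2.INTER_CUBIC))
```

```text
True (array([ -44.4, -133.4]), np.float64(36.2), array([-0.2, -1.8,  0.2]), 22.38, 0.03606340581780007)
True (array([-92.7, -62.1]), np.float64(33.7), array([ 0. , -0.3,  1.2]), 26.76, 0.05995172295880029)
(array([-100.1, -318.2]), np.float64(199.0), array([ 0.3,  0.9, -0.3]), 28.76, 0.06020580134672518)
(array([-41.6, -60.7]), array([120.6,  84. ]), np.float64(-0.003))
```

View pics/s6c.png

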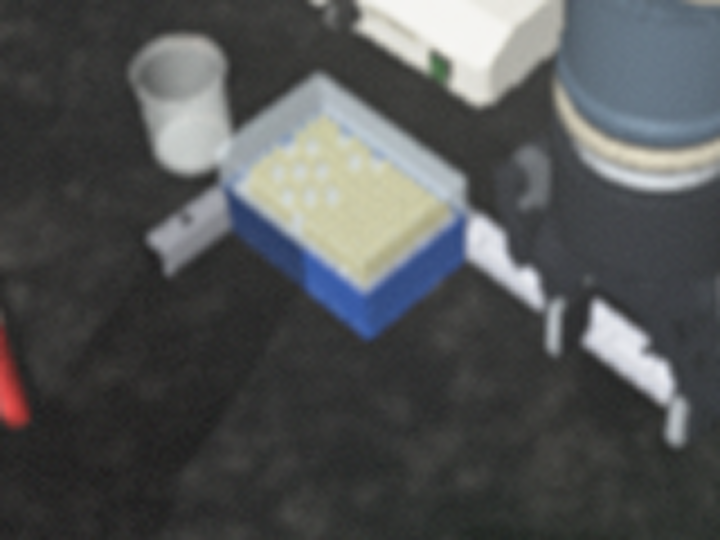

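View pics/t6c.png

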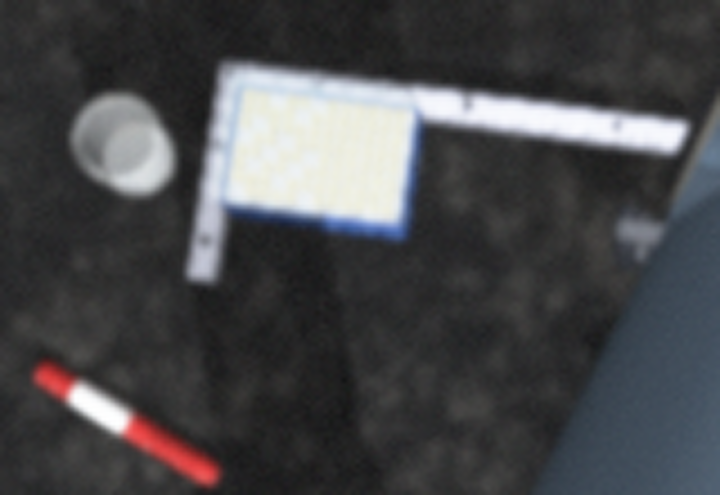

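Run:
```python
from h import *
print(finish_job(),sense()['time_s'])
```

```text
the job is handed in; nothing more can be done
the job is handed in; nothing more can be done
```

The blue tip box is seated in the inside corner of the stop, and I handed the job in at about 29 s with the arm clear of everything.

**What I did:** I used two finger contacts on each face. First I squared the box and pushed it towards the long rail, then slid it along to the short rail. I then pressed it once more against each rail, with a force stop of 14 N or less. It was only pushed, never gripped or lifted.

**Last checks:**
- **Position:** the box origin measured (-41.6, -60.7) mm in the stop's frame, against a target of (-41, -60). It was 0.003 rad out of square. Both differences are within the 2 mm calibration error.
- **Seating:** the repeat pushes stopped within 0.4 mm of the first ones on both rails. The short-rail push stopped about 2 mm earlier than nominal geometry predicts. I put that down to calibration or finger width, since the pictures show no gap.
- **Beaker and marker:** they look undisturbed in the last pictures.
- **Stopper:** it was last clearly visible, in its original place, in the pictures after the second-to-last round of pushes. I did not re-measure it at the end, but no finger went near it.

One mid-push top view could not be measured because the arm hid the box, so I went by the side view at that point.

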